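Wedge a test beam into the bench clamp

TASK

Get the beam-bending experiment ready: slide the wooden test beam along the clamp's channel until its end is home against the end stop, then take the wedge out of its rack, set it thin end down in the gap between the beam and the sloping cheek, and tap it down bit by bit until it is locked tight and holds the beam. Firm but gentle: the wood is soft and must not be crushed. Leave the other things on the bench where they are.

Things in the scene. Friction and masses are not known exactly. Their poses are not given: they have to be found in the camera images.
- clamp: Grey-painted wooden clamp fixed to the bench: a channel open at the top and at one end. Origin on the bench under the channel; z up; +x runs along the channel to the end stop. Base 142 (x) by 100 (y) by 14 mm thick, so the channel floor is at z = 14 mm. Fixed upright cheek at -y: inner face at y = -20 mm, x from -70 to +60 mm. Stop and both cheeks reach up to z = 59 mm.
- stop (a point): Middle of the end stop's face, where the beam's end must touch: clamp x = +60 mm, y = -6 mm, z = 36.5 mm, axes as the clamp's. The stop does not give.
- slot (a point): Middle of the gap for the wedge, at its top (z = 59 mm): clamp x = -5, y = +8 mm (the beam's side when the beam lies against the fixed cheek); axes as the clamp's. At +y of it stands the sloping cheek, 80 mm long; its inner face leans out 1 in 6, at y = 12 to 15 mm at the channel floor and 19.5 to 22.5 mm at its top: set anew each time by its screw, not measured.
- beam: Pale softwood test beam, 160 (x) by 28 (y) by 45 mm high, 70 to 140 g, origin at its centre. Loose in the channel, along the clamp's x, within 1 mm of the fixed cheek, at first 12 to 28 mm short of the stop, its other end sticking out of the open end. A newton or two slides it. Home, its centre is at clamp x = -20 mm. A force above 60 N between it and the wedge or clamp crushes the wood.
- wedge: Dark hardwood wedge, 40 g, 40 mm long (x), 70 mm tall (z up), standing thin end down in its rack, 45 mm showing. Thickness (y) 8 mm at the thin end, growing 1 in 6 to 17.5 mm at 57 mm up, then straight to the flat top. The -y face is upright (goes against the beam), the +y face slopes (goes against the sloping cheek). Origin half-way up and along, 8.75 mm from the upright face.
- wedge_top (a point): Middle of the wedge's flat top (40 by 17.5 mm), 35 mm above its origin; grip the 40 mm length here, tap here. The thin end stops 6 to 24 mm above the channel floor depending on the cheek, so depth does not tell. Tap or press by force: 15 to 25 N downwards locks it and it then sinks no more; friction keeps it.
- rack: Wooden block fixed on the bench, 90 (x) by 70 (y) by 35 mm, origin under its centre. The wedge stands in its slot, 25 mm deep, at y = -12 mm, with about 1 mm of play, lengthwise along x; a steel pin 60 mm tall stands at x = -22, y = +20 mm. Clamp and rack may change sides of the bench.
There are look-alikes about, which are no part of the job. What is meant by the wedge is not orange, and is the smaller of those in its own colour.

How it is judged:
On the way, in this order (a step that is already met when the one before it is completed fails the run):
1. the beam is home against the end stop (x of beam in the frame of clamp above -0.0225 m and z of beam in the frame of clamp below 0.042 m and angle between the x axis of beam and the x axis of clamp, either way round below 0.04 rad and y of beam in the frame of clamp between -0.012 and 0.012 m), for 0.2 s.
2. the wedge is locked tight between the beam and the sloping cheek (contact force between wedge and beam above 10 N and contact force between wedge and clamp above 10 N and y of wedge in the frame of clamp above 0 m and angle between wedge's own z axis and vertical below 0.07 rad and angle between the x axis of wedge and the x axis of clamp, either way round below 0.07 rad and z of wedge in the frame of slot below 0.022 m and linear speed of wedge below 0.005 m/s), for 0.2 s.
At the end, for the whole second after the job is handed in: Beam in the channel within 2.5 mm of the stop, straight to 0.04 rad; wedge upright and in line with the clamp (0.07 rad), its centre less than 22 mm above the cheek tops, at rest and, let go, still pressing with over 10 N on beam and on clamp (all of step 1 and all of step 2); the robot touches nothing.
It fails at once if the beam's wood is crushed (more than 60 N between beam and wedge or beam and clamp) (contact force between beam and wedge above 60 N or contact force between beam and clamp above 60 N).
It fails at once if a bystander is moved by more than 30 mm (distance of any of beaker, beaker_small, dropper, reagent, dish, slotted_mass, slotted_mass2, ruler from where it was at the start of the episode above 0.03 m).
It also fails if it takes over 64 s, if anything falls off the work surface, if the arm or the gripper's body presses on something with over 40 N, if the wrist force passes 120 N, or if a joint passes its speed limit or range.

ROBOT

A 7-joint arm with a two-finger parallel gripper is mounted at the origin on the work surface. World frame = base frame: x ahead of the robot, y to its left, z up, the work surface at z = 0. Lengths are in m, angles in rad, forces in N, time in s.
With the tool pointing down it reaches from about 0.425 to 0.875 m from the base axis. Payload 4.7 kg.
Tool frame: the origin (TCP) lies where the fingers leave the gripper's body, on its centre line; the fingertips stand 70 mm ahead of it and the grasp point (between the pads) lies 51 mm ahead of it; z points along the fingers, y is the line along which they close (so a half turn about z gives the same grasp; the last joint's range is limited). The gripper opens to 87 mm and grips with 3 to 60 N. Pads are 19 mm wide; open, the fingers measure 117 mm over their backs; the gripper's body (75 mm by 190 mm) begins 51 mm behind the grasp point.
Start: joints at [1.173, 0.321, -0.07, 1.45, 0.023, 1.371, -0.057], TCP at [0.26, -0.596, 0.292] pointing down, gripper open.
Joint ranges: [-2.86, 2.86], [-0.3, 2.09], [-1.38, 1.24], [0.06, 2.45], [-1.56, 4.7], [0.09, 2.05], [-2.69, 2.69]. Speed limits (rad/s): [2.57, 2.57, 3.14, 3.14, 3.14, 3.14, 3.14].

INTERFACE

Orientations are given as a rotation vector (axis times angle).
In Python, from bench import get_state, get_image, get_calibration, close_job gives the robot as it stands.
- The arm moves only by the tool send_rows, never from a script. Its argument "rows" is a list of rows, each an object of numbers: "hand": the finger opening in mm, from 0 to 87; "x", "y", "z": the shift along the world's x, y, z in mm; "roll": the turn about the world's z in degrees. A call has 1 to 10 rows; each row shifts and turns the commanded pose from where the row before left it; what a row does not reach is not made up. A row lasts 1/10 s, in which the tool goes at most 50 mm and 8.59 degrees, less where a joint would pass 70% of its speed; a pose out of reach is approached as far as the arm can. A call is refused whole if a number of a shift passes 50 or a number of a turn 8.59, either way. A call with a gripper value outside its range is refused whole. The fingers move at their own pace and stop on an object; "force" is the grip in N (left out, the last holds). Time passes only in rows, so rows that do not move let the fingers close. It gives the time, the measured TCP pose, the force, the opening and the grip force at its end, in the units of the state.
- get_state(): the state, without advancing time (a new reading comes with each control period).
- get_image(name): name is "scene" or "top"; returns the picture (420x560x3 uint8, blue, green, red); there is no depth.
- get_calibration(name): a dict with "mtx" (3x3 intrinsics, pixels), "world_from_camera" (4x4, takes a point from camera to world coordinates). Camera axes: x right, y down, z forward; pixel columns grow to the right and rows downward; lengths in m; the calibration is good to about 2 mm. A picture is of the moment at which its call begins. get_calibration takes no time and is no camera call.
- close_job(): hands the job in; it is judged then, once.
The state is a dict: "time": time; "joint_positions": joint angles; "qd": joint speeds; "joint_torque": joint torques, N m; "position": TCP position; "tool_rot": TCP orientation; "ft_force": force on the tool from outside, world axes, zero at the start; "torque": the same for the moment, N m; "grip_width": opening from 0.0 (shut) to 1.0 (fully open); "grip_force": force on a finger pad.
Only numpy, scipy, OpenCV 4.12 (cv2) and the standard library are available. Lean on these libraries where they do the work, as an engineer would, in place of code of your own. Each camera call takes 0.05 s, during which the arm holds its last target. There are 200 camera calls.

## Working session

There is one attempt and no reset: what is moved stays moved. The work goes in short steps, Python scripts to look and compute and a tool call to move; the robot and the scene stay as the last step left them, time stands still between calls to the robot, and variables do not carry over. Pictures are saved under pics/ and viewed, at most 10 in all, crops included, and the job is handed in when it is done.

Besides the shell and the picture viewer there is one more tool, called after "Emit:" as a command line: name --argument value ..., lists and objects as JSON in quotes. send_rows: Moves the arm, as the interface text tells. Its arguments: {"type":"object","properties":{"rows":{"type":"array","items":{"type":"object","properties":{"hand":{"type":"number"},"x":{"type":"number"},"y":{"type":"number"},"z":{"type":"number"},"roll":{"type":"number"}}}},"force":{"type":"number"}},"required":["rows"]}

```bash
mkdir -p pics; python3 - <<'E'
from bench import *
import cv2
for n in("top","scene"):
    cv2.imwrite(f"pics/{n}0.png",get_image(n)); c=get_calibration(n); print(n,c["mtx"],c["world_from_camera"])
s=get_state();print(s)
E
```

```text
top [[378.88875106   0.         277.60667802]
 [  0.         378.88875106 206.12629208]
 [  0.           0.           1.        ]] [[-1.64211488e-02 -9.87717584e-01  1.55384428e-01  4.74315855e-01]
 [-9.99861657e-01  1.66332072e-02  6.45763361e-05  5.00428399e-02]
 [-2.64832457e-03 -1.55361871e-01 -9.87854076e-01  8.22320086e-01]
 [ 0.00000000e+00  0.00000000e+00  0.00000000e+00  1.00000000e+00]]
scene [[427.22265423   0.         280.13488616]
 [  0.         427.22265423 212.76448957]
 [  0.           0.           1.        ]] [[-0.30432442  0.55600924 -0.77346     1.31464585]
 [ 0.95255308  0.18224193 -0.24378374  0.27261018]
 [ 0.00541083 -0.81095105 -0.58508899  0.6105584 ]
 [ 0.          0.          0.          1.        ]]
{'time': 0.1, 'joint_positions': array([ 1.17308876,  0.32174716, -0.07008403,  1.45155917,  0.02258227,
        1.37078672, -0.05692746]), 'qd': array([-0.00037828, -0.00126672,  0.00071843, -0.00285442,  0.00053496,
        0.00011389,  0.00020757]), 'joint_torque': array([ 3.20533882e-04, -4.92568803e+01, -4.05490184e-01, -3.13397813e+01,
       -6.42999052e-02,  3.96114390e-02,  5.15063550e-05]), 'position': array([ 0.25998889, -0.5953301 ,  0.29126878]), 'tool_rot': array([-3.07360734e+00, -6.41959595e-01,  6.66119940e-04]), 'ft_force': array([ 0.58567994, -0.88629291, -0.17186956]), 'torque': array([ 0.01515104, -0.00533488,  0.01973859]), 'grip_force': 0.0, 'grip_width': 1.0008160168718}
```

View pics/top0.png

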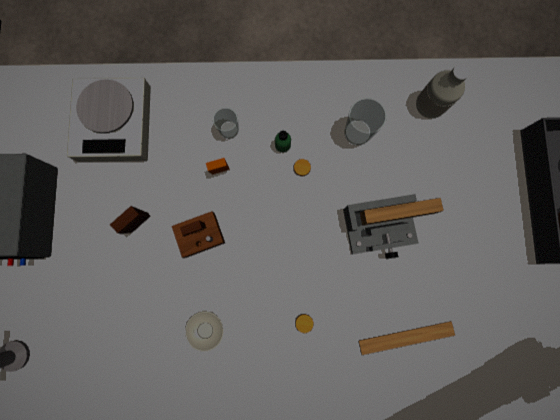

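View pics/scene0.png

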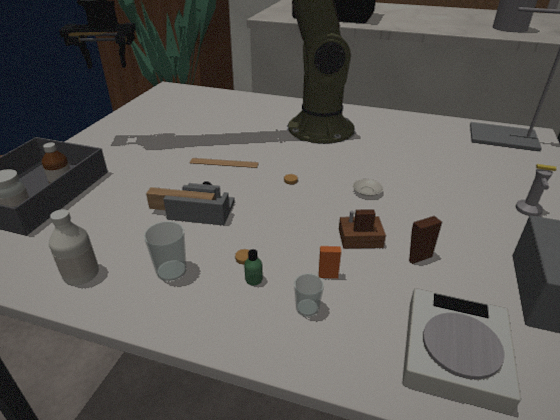

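The top view shows the clamp at (382,222), with the stop on the left and the beam end sticking out to the right at (440,206). The rack is at (198,233), with its wedge at (193,228) and pin at (208,239).

Things that could be taken for the wedge:
- dark block standing free at (130,220) in top, (425,240) in scene
- orange one at (217,166)
- dark one in the rack at (193,228)

I choose the one in the rack: it is not orange and is the smaller of the dark ones. A loose plank at (406,337) looks like the beam, but the beam is the one in the channel.

```bash
python3 - <<'E'
import cv2,numpy as np
t=cv2.imread("pics/top0.png");s=cv2.imread("pics/scene0.png")
f=lambda im,x,y,w,h,W,H:cv2.convertScaleAbs(cv2.resize(im[y:y+h,x:x+w],(W,H),interpolation=cv2.INTER_CUBIC),alpha=1.8,beta=10)
a=np.hstack([f(t,165,200,65,65,400,400),f(s,330,195,65,65,400,400)])
cv2.imwrite("pics/rack.png",a)
b=np.vstack([f(t,335,185,120,80,600,400)])
cv2.imwrite("pics/clamp.png",b)
E
```

```text
(no output)
```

View pics/rack.png

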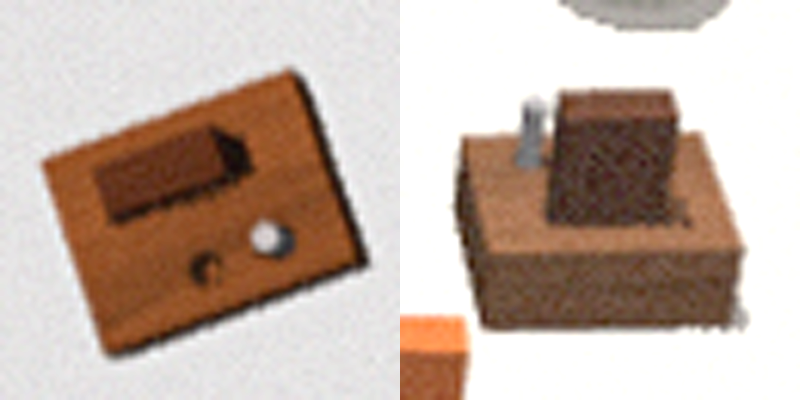

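View pics/clamp.png

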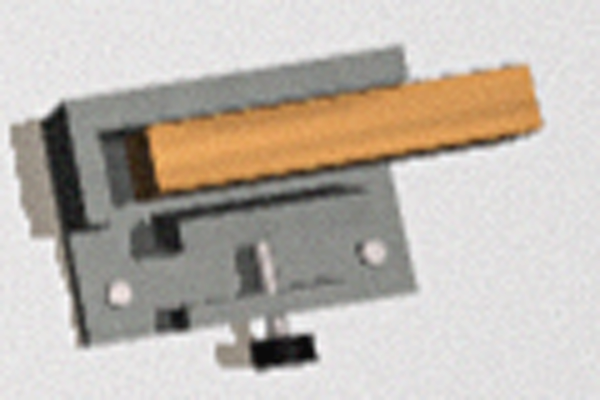

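The close crop confirms the choice: a dark wedge in the rack, top roughly (95..230, 125..220) in the left crop, with the pin at (270,238). The clamp crop shows the inner corner of the stop at (100,130) and the beam-top corners at (147,125), (527,65), (543,128) and (160,193). I'll fit poses to these.

```bash
cat > h.py <<'E'
from bench import *
import numpy as np, cv2
from scipy.optimize import least_squares
from scipy.spatial.transform import Rotation as R
C={n:get_calibration(n) for n in("top","scene")}
def proj(n,P):
    c=C[n];T=np.linalg.inv(c["world_from_camera"]);p=np.asarray(P)@T[:3,:3].T+T[:3,3];p=p@c["mtx"].T;return p[:,:2]/p[:,2:]
def W(q,P):
    P=np.asarray(P,float)/1000;c,s=np.cos(q[2]),np.sin(q[2])
    return np.c_[q[0]+c*P[:,0]-s*P[:,1],q[1]+s*P[:,0]+c*P[:,1],P[:,2]]
def fit(n,P,uv,q0):
    r=least_squares(lambda q:(proj(n,W(q,P))-uv).ravel(),q0,x_scale=[.01,.01,.1]);return r.x,np.round(r.fun.reshape(-1,2),1)
E
python3 - <<'E'
from h import *
t=lambda a:np.array(a)/6.1538+[165,200]-.5+.08
s=lambda a:np.array(a)/6.1538+[330,195]-.42
c=lambda a:np.array(a)/5+[335,185]-.4
rk,r=fit("top",[[45,-35,35],[-45,-35,35],[-45,35,35],[45,35,35]],t([[43,160],[292,68],[363,265],[110,355]]),[.43,.24,1.2]);print("rack",rk,r.tolist())
beam,r=fit("top",[[80,-14,59],[-80,-14,59],[-80,14,59],[80,14,59]],c([[147,125],[527,65],[543,128],[160,193]]),[.47,-.2,1.4]);print("beam",beam,r.tolist())
cl,r=fit("top",[[60,-20,59],[-71,50,14],[71,50,14]],c([[100,130],[415,290],[83,345]]),[.45,-.15,1.4]);print("clamp",cl,r.tolist())
ca=np.cos(cl[2]);sa=np.sin(cl[2]);d=beam[:2]-cl[:2];print("beam in clamp",1e3*np.array([ca*d[0]+sa*d[1],-sa*d[0]+ca*d[1]]),beam[2]-cl[2])
wd,r=fit("top",[[20,-8.75,80],[-20,-8.75,80],[-20,8.75,80],[20,8.75,80]],t([[95,172],[212,125],[228,178],[110,222]]),[.43,.24,1.2]);print("wedge",wd,r.tolist(), "rack says",W(rk,[[0,-12,0]]))
y=get_state();print("tool y",R.from_rotvec(y["tool_rot"]).as_matrix().round(3).tolist())
# overlay of wedge hypotheses
out=[]
for sg in(1,-1):
  row=[]
  for n,(x,yy) in(("top",(170,200)),("scene",(335,195))):
    im=cv2.imread(f"pics/{n}0.png");im=cv2.convertScaleAbs(cv2.resize(im[yy:yy+60,x:x+60],(300,300),interpolation=cv2.INTER_CUBIC) if 0 else cv2.resize(im[yy:yy+50,x:x+50],(390,290),interpolation=cv2.INTER_CUBIC),alpha=2.2,beta=30)
    cen=W(rk,[[0,-12,0]])[0]
    for X in(-20,20):
      pr=[[X,-8.75*sg,80],[X,8.75*sg,80],[X,8.75*sg,67],[X,3.45*sg,35],[X,-8.75*sg,35]]
      q=[wd[0],wd[1],rk[2]]
      p=((proj(n,W(q,pr))+.5-[x,yy])*[7.8,5.8]).astype(int)
      cv2.polylines(im,[p],True,(0,255,255) if X<0 else (0,255,0),1,cv2.LINE_AA)
    row.append(im)
  out.append(np.hstack(row))
cv2.imwrite("pics/hyp.png",np.vstack(out))
E
```

```text
rack [0.54246131 0.21785014 1.91180239] [[0.1, 0.2], [0.4, 0.2], [-0.2, -0.5], [-0.3, 0.2]]
beam [ 0.58186814 -0.2059077   1.71741364] [[-0.4, 0.1], [0.4, -0.5], [0.3, 0.3], [-0.3, 0.0]]
clamp [ 0.56125478 -0.16928536  1.6734746 ] [[0.8, 3.7], [-0.5, -0.4], [-0.3, -3.4]]
beam in clamp [-38.54228718 -16.75107642] 0.04393904159336648
wedge [0.55064299 0.22151621 1.92056391] [[-0.3, -0.2], [-0.1, 0.2], [0.2, -0.1], [0.1, 0.0]] rack says [[0.55377034 0.22186336 0.        ]]
tool y [[0.916, 0.4, -0.001], [0.4, -0.916, 0.002], [-0.0, -0.002, -1.0]]
```

View pics/hyp.png

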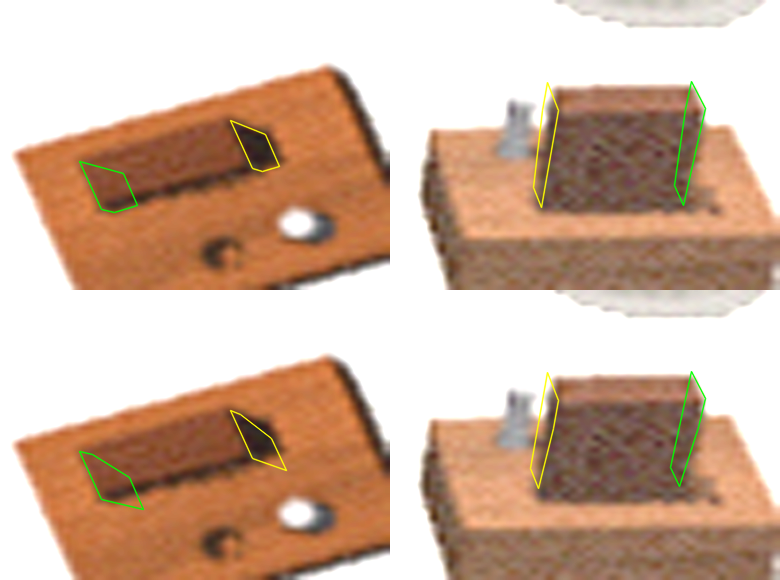

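The taper fits with the upright face on the rack's -y side: in the top row the dark end face matches the outline. The clamp fit is poor because the base is not centred in y, so I'll refit with free y offsets.

```bash
python3 - <<'E'
from h import *
c=lambda a:np.array(a)/5+[335,185]-.4
uv=c([[100,130],[415,290],[83,345],[403,45],[65,100]])
def f(q):
    P=[[60,-20,59],[-71,q[3],14],[71,q[3],14],[-70,q[4],59],[71,q[4],59]]
    return (proj("top",W(q,P))-uv).ravel()
r=least_squares(f,[.58,-.18,1.7,60,-36],x_scale=[.01,.01,.1,10,10]);q=r.x
print("clamp",q,r.fun.reshape(-1,2).round(1).tolist())
b=np.array([0.58186814,-0.2059077,1.71741364])
ca,sa=np.cos(q[2]),np.sin(q[2]);d=b[:2]-q[:2];print("beam in clamp",1e3*np.array([ca*d[0]+sa*d[1],-sa*d[0]+ca*d[1]]),b[2]-q[2])
u=np.array([np.cos(b[2]),np.sin(b[2])]);print("u",u,"beam end",b[:2]-.08*u)
p=get_state()["position"];print(p, (b[:2]-.12*u-p[:2])*1e3)
E
```

```text
clamp [  0.57071787  -0.16734643   1.70796562  63.59507888 -34.98384297] [[-0.6, 0.1], [0.1, 0.3], [0.8, -0.4], [-0.1, 0.3], [-0.2, -0.3]]
beam in clamp [-39.72375272  -5.77268312] 0.009448015337298887
u [-0.14609258  0.98927092] beam end [ 0.59355555 -0.28504937]
[ 0.25998889 -0.5953301   0.29126878] [339.41036161 270.709887  ]
```

Emit:
send_rows --rows '[{"x": 34, "y": 27, "roll": 7.45, "hand": 0}, {"x": 34, "y": 27, "roll": 7.45, "hand": 0}, {"x": 34, "y": 27, "roll": 7.45, "hand": 0}, {"x": 34, "y": 27, "roll": 7.45, "hand": 0}, {"x": 34, "y": 27, "roll": 7.45, "hand": 0}, {"x": 34, "y": 27, "roll": 7.45, "hand": 0}, {"x": 34, "y": 27, "roll": 7.45, "hand": 0}, {"x": 34, "y": 27, "roll": 7.45, "hand": 0}, {"x": 34, "y": 27, "roll": 7.45, "hand": 0}, {"x": 34, "y": 27, "roll": 7.45, "hand": 0}]' --force 30

```text
schema error: expected keys hand, x, y, z, roll
```

Emit:
send_rows --rows '[{"x": 34, "y": 27, "z": 0, "roll": 7.45, "hand": 0}, {"x": 34, "y": 27, "z": 0, "roll": 7.45, "hand": 0}, {"x": 34, "y": 27, "z": 0, "roll": 7.45, "hand": 0}, {"x": 34, "y": 27, "z": 0, "roll": 7.45, "hand": 0}, {"x": 34, "y": 27, "z": 0, "roll": 7.45, "hand": 0}, {"x": 34, "y": 27, "z": 0, "roll": 7.45, "hand": 0}, {"x": 34, "y": 27, "z": 0, "roll": 7.45, "hand": 0}, {"x": 34, "y": 27, "z": 0, "roll": 7.45, "hand": 0}, {"x": 34, "y": 27, "z": 0, "roll": 7.45, "hand": 0}, {"x": 34, "y": 27, "z": 0, "roll": 7.45, "hand": 0}]' --force 30

```text
time: 1.1
position: [0.6011, -0.3245, 0.2918]
tool_rot: [-2.053, -2.377, 0.0]
ft_force: [-0.2, -0.1, 0.0]
grip_width: 0.17
grip_force: 0.0
```

Emit:
send_rows --rows '[{"x": 0, "y": 0, "z": -48, "roll": 0, "hand": 0}, {"x": 0, "y": 0, "z": -48, "roll": 0, "hand": 0}, {"x": 0, "y": 0, "z": -48, "roll": 0, "hand": 0}, {"x": -1, "y": 0, "z": -46, "roll": 0, "hand": 0}, {"x": -1, "y": 7, "z": 0, "roll": 0, "hand": 0}, {"x": -1, "y": 7, "z": 0, "roll": 0, "hand": 0}, {"x": -1, "y": 7, "z": 0, "roll": 0, "hand": 0}, {"x": -1, "y": 7, "z": 0, "roll": 0, "hand": 0}]'

```text
time: 1.9
position: [0.597, -0.2973, 0.1058]
tool_rot: [2.055, 2.369, 0.002]
ft_force: [0.4, 0.6, -0.5]
grip_width: 0.004
grip_force: 0.0
```

Emit:
send_rows --rows '[{"x": -0.5, "y": 4, "z": 0, "roll": 0, "hand": 0}, {"x": -0.5, "y": 4, "z": 0, "roll": 0, "hand": 0}, {"x": -0.5, "y": 4, "z": 0, "roll": 0, "hand": 0}]'

```text
time: 2.2
position: [0.594, -0.2862, 0.1034]
tool_rot: [2.058, 2.37, -0.0]
ft_force: [0.5, -0.6, 0.5]
grip_width: 0.006
grip_force: 0.6
```

Emit:
send_rows --rows '[{"x": -0.5, "y": 3, "z": 0, "roll": 0, "hand": 0}, {"x": -0.5, "y": 3, "z": 0, "roll": 0, "hand": 0}, {"x": 0, "y": 0, "z": 0, "roll": 0, "hand": 0}]'

```text
time: 2.5
position: [0.5925, -0.279, 0.1021]
tool_rot: [-2.058, -2.373, -0.0]
ft_force: [0.4, 0.0, -1.1]
grip_width: 0.003
grip_force: 0.0
```

Emit:
send_rows --rows '[{"x": 0, "y": 1, "z": 0, "roll": 0, "hand": 0}, {"x": 0, "y": 1, "z": 0, "roll": 0, "hand": 0}]'

```text
time: 2.7
position: [0.5925, -0.2778, 0.102]
tool_rot: [-2.059, -2.372, 0.0]
ft_force: [-1.0, -1.2, 0.1]
grip_width: 0.009
grip_force: 0.4
```

Emit:
send_rows --rows '[{"x": 0, "y": 1, "z": 0, "roll": 0, "hand": 0}, {"x": 0, "y": 1, "z": 0, "roll": 0, "hand": 0}]'

```text
time: 2.9
position: [0.5926, -0.2759, 0.1021]
tool_rot: [2.059, 2.373, -0.0]
ft_force: [-0.1, -1.8, 0.7]
grip_width: 0.002
grip_force: 1.0
```

Emit:
send_rows --rows '[{"x": 0, "y": 1, "z": 0, "roll": 0, "hand": 0}, {"x": 0, "y": 1, "z": 0, "roll": 0, "hand": 0}]'

```text
time: 3.1
position: [0.5926, -0.2757, 0.1025]
tool_rot: [2.059, 2.37, -0.002]
ft_force: [1.1, -6.0, -1.1]
grip_width: 0.003
grip_force: 3.2
```

Emit:
send_rows --rows '[{"x": 0, "y": 1, "z": 0, "roll": 0, "hand": 0}, {"x": 0, "y": 1, "z": 0, "roll": 0, "hand": 0}]'

```text
time: 3.3
position: [0.5926, -0.2754, 0.1028]
tool_rot: [2.058, 2.367, -0.005]
ft_force: [1.9, -9.5, -0.5]
grip_width: 0.009
grip_force: 4.6
```

Emit:
send_rows --rows '[{"x": 0, "y": -10, "z": 0, "roll": 0, "hand": 0}, {"x": 0, "y": -14, "z": 0, "roll": 0, "hand": 0}, {"x": 0, "y": 0, "z": 48, "roll": 0, "hand": 0}, {"x": 0, "y": 0, "z": 48, "roll": 0, "hand": 0}, {"x": 0, "y": 0, "z": 48, "roll": 0, "hand": 65}, {"x": 0, "y": 30, "z": 46, "roll": -7, "hand": 65}, {"x": -4, "y": 47, "z": 0, "roll": -7, "hand": 65}, {"x": -4, "y": 47, "z": 0, "roll": -7, "hand": 65}, {"x": -4, "y": 47, "z": 0, "roll": -7, "hand": 65}, {"x": -4, "y": 47, "z": 0, "roll": -7, "hand": 65}]'

```text
time: 4.3
position: [0.5762, -0.0787, 0.2883]
tool_rot: [-2.681, -1.636, -0.0]
ft_force: [0.9, 0.6, -0.0]
grip_width: 0.465
grip_force: 0.0
```

Emit:
send_rows --rows '[{"x": -4, "y": 47, "z": 0, "roll": -7.2, "hand": 65}, {"x": -4, "y": 47, "z": 0, "roll": -7.2, "hand": 65}, {"x": -4, "y": 47, "z": 0, "roll": -7.2, "hand": 65}, {"x": -4, "y": 47, "z": 0, "roll": -7.2, "hand": 65}, {"x": -4, "y": 47, "z": 0, "roll": -7.2, "hand": 65}, {"x": -4, "y": 47, "z": 0, "roll": -7.3, "hand": 65}, {"x": 0, "y": 0, "z": 0, "roll": 0, "hand": 65}]'

```text
time: 5.0
position: [0.5497, 0.2108, 0.2885]
tool_rot: [-3.086, -0.554, 0.001]
ft_force: [-0.5, 0.4, 0.5]
grip_width: 0.747
grip_force: 0.0
```

```bash
python3 - <<'E'
from h import *
s=get_state();m=R.from_rotvec(s["tool_rot"]).as_matrix();print(s["position"],np.degrees(np.arctan2(m[1,1],m[0,1])),m[:,2])
im=get_image("top");cv2.imwrite("pics/t1.png",im)
f=lambda x,y,w,h,W,H:cv2.convertScaleAbs(cv2.resize(im[y:y+h,x:x+w],(W,H),interpolation=cv2.INTER_CUBIC),alpha=1.8,beta=10)
cv2.imwrite("pics/t1c.png",np.hstack([f(150,190,80,100,320,400),f(335,185,120,100,480,400)]))
E
```

```text
[0.54968287 0.21081699 0.28852087] -69.64951548355162 [-0.00180456  0.00589437 -0.999981  ]
```

View pics/t1c.png

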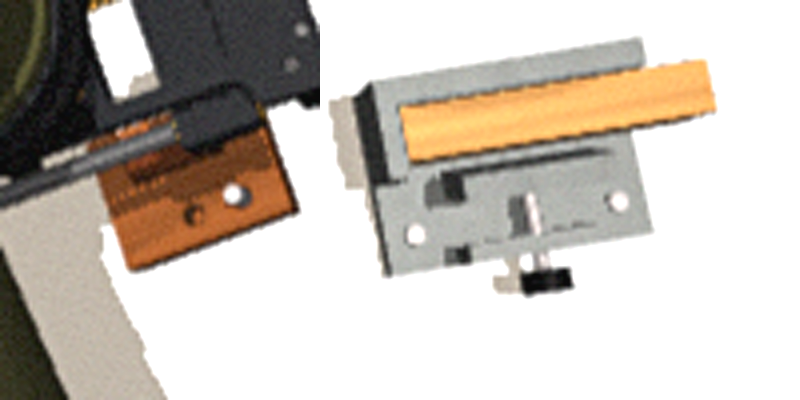

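The beam is home: in the right crop its left end, (401,107)-(411,160), sits against the stop with no gap. Next I descend on the wedge.

Emit:
send_rows --rows '[{"x": 2, "y": 10.5, "z": -40, "roll": -0.4, "hand": 65}, {"x": 0, "y": 0, "z": -45, "roll": 0, "hand": 65}, {"x": 0, "y": 0, "z": -40, "roll": 0, "hand": 65}, {"x": 0, "y": 0, "z": -38, "roll": 0, "hand": 65}, {"x": 0, "y": 0, "z": 0, "roll": 0, "hand": 65}, {"x": 0, "y": 0, "z": 0, "roll": 0, "hand": 65}]'

```text
time: 5.65
position: [0.5548, 0.2108, 0.1251]
tool_rot: [3.097, 0.528, -0.003]
ft_force: [0.9, 1.1, 0.7]
grip_width: 0.749
grip_force: 0.0
```

```bash
python3 - <<'E'
from h import *
s=get_state();m=R.from_rotvec(s["tool_rot"]).as_matrix();print(s["position"],np.degrees(np.arctan2(m[1,1],m[0,1])),m[:,2],s["ft_force"])
c=lambda a:np.array(a)/4+[335-80,185]-.375
b,r=fit("top",[[80,-14,59],[-80,-14,59],[-80,14,59],[80,14,59]],c([[401,107],[706,60],[716,106],[411,160]]),[.58,-.19,1.71]);print("beam",b,r.tolist())
w=W([b[0],b[1],b[2]],[[15,14+8.75,0],[20,6,0]]);print("slot wedge, clamp origin",w)
E
```

```text
[0.55484417 0.21083611 0.1251284 ] -70.6622553192002 [-1.71740859e-03 -7.41194690e-04 -9.99998251e-01] [0.86593568 1.13043948 0.74750897]
beam [ 0.57903327 -0.18700942  1.71863295] [[-0.5, -0.1], [0.1, -1.0], [0.7, 0.9], [-0.3, 0.2]]
slot wedge, clamp origin [[ 0.55432194 -0.17552408  0.        ]
 [ 0.57015274 -0.16811137  0.        ]]
```

Emit:
send_rows --rows '[{"x": -1.5, "y": 5, "z": 0, "roll": 0.3, "hand": 65}, {"x": -1.5, "y": 5, "z": 0, "roll": 0.3, "hand": 65}, {"x": 0, "y": 0, "z": 0, "roll": 0, "hand": 65}]'

```text
time: 5.95
position: [0.552, 0.2238, 0.127]
tool_rot: [-3.092, -0.548, -0.004]
ft_force: [-0.6, 0.6, -0.4]
grip_width: 0.745
grip_force: 0.0
```

Emit:
send_rows --rows '[{"x": 0, "y": 0, "z": 0, "roll": 0, "hand": 65}, {"x": 0, "y": 0, "z": 0, "roll": 0, "hand": 65}]'

```text
time: 6.15
position: [0.5518, 0.2221, 0.1256]
tool_rot: [3.094, 0.545, 0.001]
ft_force: [0.1, 0.4, -0.7]
grip_width: 0.75
grip_force: 0.0
```

Emit:
send_rows --rows '[{"x": 0, "y": 0, "z": 0, "roll": 0, "hand": 30}, {"x": 0, "y": 0, "z": 0, "roll": 0, "hand": 30}, {"x": 0, "y": 0, "z": 0, "roll": 0, "hand": 30}, {"x": 0, "y": 0, "z": 0, "roll": 0, "hand": 30}, {"x": 0, "y": 0, "z": 0, "roll": 0, "hand": 30}, {"x": 0, "y": 0, "z": 0, "roll": 0, "hand": 30}]' --force 30

```text
time: 6.75
position: [0.5516, 0.2221, 0.1251]
tool_rot: [3.094, 0.545, -0.0]
ft_force: [-0.2, -0.9, -0.5]
grip_width: 0.46
grip_force: 30.0
```

Emit:
send_rows --rows '[{"x": 0, "y": 0, "z": 10, "roll": 0, "hand": 30}, {"x": 0, "y": 0, "z": 20, "roll": 0, "hand": 30}, {"x": 0, "y": 0, "z": 40, "roll": 0, "hand": 30}, {"x": 0, "y": 0, "z": 40, "roll": 0, "hand": 30}, {"x": 0, "y": -20, "z": 15, "roll": -2, "hand": 30}, {"x": 0, "y": -40, "z": 0, "roll": -3, "hand": 30}, {"x": 0, "y": -45, "z": 0, "roll": -3, "hand": 30}, {"x": 0, "y": -45, "z": 0, "roll": -3, "hand": 30}, {"x": 0, "y": -45, "z": 0, "roll": -0.8, "hand": 30}, {"x": 0, "y": -45, "z": 0, "roll": 0, "hand": 30}]'

```text
time: 7.75
position: [0.5508, -0.0208, 0.2502]
tool_rot: [3.133, 0.221, -0.0]
ft_force: [0.4, 0.7, -0.9]
grip_width: 0.459
grip_force: 30.0
```

Emit:
send_rows --rows '[{"x": 0, "y": -45, "z": 0, "roll": 0, "hand": 30}, {"x": 0, "y": -45, "z": 0, "roll": 0, "hand": 30}, {"x": 0, "y": -35, "z": 0, "roll": 0, "hand": 30}, {"x": 0, "y": -20, "z": 0, "roll": 0, "hand": 30}, {"x": 1, "y": -12, "z": 0, "roll": 0, "hand": 30}, {"x": 0, "y": 0, "z": 0, "roll": 0, "hand": 30}, {"x": 0, "y": 0, "z": 0, "roll": 0, "hand": 30}, {"x": 0, "y": 0, "z": 0, "roll": 0, "hand": 30}]'

```text
time: 8.55
position: [0.5529, -0.1728, 0.2502]
tool_rot: [-3.132, -0.229, -0.0]
ft_force: [0.2, -0.1, -0.2]
grip_width: 0.458
grip_force: 30.0
```

Emit:
send_rows --rows '[{"x": 0, "y": -2.5, "z": -25, "roll": 0, "hand": 30}, {"x": 0, "y": 0, "z": -25, "roll": 0, "hand": 30}, {"x": 0, "y": 0, "z": -15, "roll": 0, "hand": 30}, {"x": 0, "y": 0, "z": 0, "roll": 0, "hand": 30}, {"x": 0, "y": 0, "z": 0, "roll": 0, "hand": 30}]'

```text
time: 9.05
position: [0.5531, -0.1767, 0.1857]
tool_rot: [-3.133, -0.226, -0.001]
ft_force: [0.2, -0.7, 1.1]
grip_width: 0.454
grip_force: 30.0
```

```bash
python3 - <<'E'
from h import *
s=get_state();m=R.from_rotvec(s["tool_rot"]).as_matrix();print(s["position"],np.degrees(np.arctan2(m[1,1],m[0,1])))
p=s["position"]
out=[]
for n,(x,y,w,h,W_,H_) in {"top":(340,180,75,75,400,400),"scene":(150,150,100,100,400,400)}.items():
    im=get_image(n);cv2.imwrite(f"pics/{n}2.png",im);k=W_/w
    a=cv2.convertScaleAbs(cv2.resize(im[y:y+h,x:x+w],(W_,H_),interpolation=cv2.INTER_CUBIC),alpha=2.2,beta=20)
    zt=1e3*p[2]-115;q=[p[0],p[1],1.714]
    for X in(-20,20):
        pr=[[X,-8.75,zt+70],[X,8.75,zt+70],[X,8.75,zt+57],[X,-.75,zt],[X,-8.75,zt]]
        cv2.polylines(a,[((proj(n,W(q,pr))+.5-[x,y])*k).astype(int)],True,(0,255,255) if X<0 else (0,255,0),1,cv2.LINE_AA)
    out.append(a)
cv2.imwrite("pics/h2.png",np.hstack(out))
E
```

```text
[ 0.55306869 -0.17671843  0.18567044] -81.74189165935493
```

View pics/h2.png

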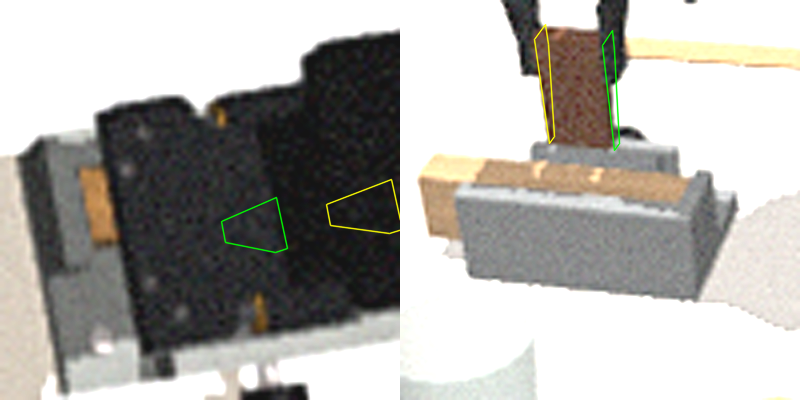

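Hovering, the top view is hidden by the hand. The scene crop shows the wedge upright at (575,90), behind the beam and in front of the sloping cheek, and it agrees with the predicted outline. I lower it while watching the force.

Emit:
send_rows --rows '[{"x": 0, "y": 0.5, "z": -5, "roll": 0, "hand": 30}, {"x": 0, "y": 0.5, "z": -5, "roll": 0, "hand": 30}, {"x": 0, "y": 0, "z": -3, "roll": 0, "hand": 30}, {"x": 0, "y": 0, "z": -2, "roll": 0, "hand": 30}]'

```text
time: 9.55
position: [0.5524, -0.1763, 0.1697]
tool_rot: [-3.133, -0.224, 0.001]
ft_force: [0.0, -0.2, -1.0]
grip_width: 0.454
grip_force: 30.0
```

Emit:
send_rows --rows '[{"x": 0, "y": 0, "z": -3, "roll": 0, "hand": 30}, {"x": 0, "y": 0, "z": -2, "roll": 0, "hand": 30}]'

```text
time: 9.75
position: [0.5526, -0.1764, 0.1648]
tool_rot: [-3.134, -0.224, 0.0]
ft_force: [-1.2, -0.4, -1.3]
grip_width: 0.454
grip_force: 30.0
```

Emit:
send_rows --rows '[{"x": 0, "y": 0, "z": -3, "roll": 0, "hand": 30}, {"x": 0, "y": 0, "z": -3, "roll": 0, "hand": 30}]'

```text
time: 9.95
position: [0.5527, -0.1764, 0.159]
tool_rot: [3.133, 0.224, 0.0]
ft_force: [0.3, 0.1, 0.3]
grip_width: 0.456
grip_force: 30.0
```

Emit:
send_rows --rows '[{"x": 0, "y": 0, "z": -3, "roll": 0, "hand": 30}, {"x": 0, "y": 0, "z": -2, "roll": 0, "hand": 30}]'

```text
time: 10.15
position: [0.5529, -0.1763, 0.154]
tool_rot: [3.133, 0.225, 0.001]
ft_force: [0.9, -1.0, -0.6]
grip_width: 0.457
grip_force: 30.0
```

Emit:
send_rows --rows '[{"x": 0, "y": 0, "z": -2, "roll": 0, "hand": 30}, {"x": 0, "y": 0, "z": -2, "roll": 0, "hand": 30}]'

```text
time: 10.35
position: [0.5533, -0.1763, 0.1505]
tool_rot: [3.133, 0.225, 0.002]
ft_force: [1.8, -0.5, 1.4]
grip_width: 0.46
grip_force: 30.0
```

Emit:
send_rows --rows '[{"x": 0.3, "y": 0, "z": -1.5, "roll": 0, "hand": 30}, {"x": 0.3, "y": 0, "z": -1.5, "roll": 0, "hand": 30}]'

```text
time: 10.55
position: [0.5539, -0.1763, 0.1476]
tool_rot: [3.133, 0.225, 0.002]
ft_force: [2.4, 0.6, 1.5]
grip_width: 0.454
grip_force: 30.0
```

Emit:
send_rows --rows '[{"x": 0.3, "y": 0, "z": -1.5, "roll": 0, "hand": 30}, {"x": 0.3, "y": 0, "z": -1.5, "roll": 0, "hand": 30}]'

```text
time: 10.75
position: [0.5544, -0.1763, 0.1446]
tool_rot: [3.133, 0.225, 0.002]
ft_force: [2.5, 0.1, 4.3]
grip_width: 0.459
grip_force: 30.0
```

Emit:
send_rows --rows '[{"x": 0.2, "y": 0, "z": -1.5, "roll": 0, "hand": 30}, {"x": 0.2, "y": 0, "z": -1.5, "roll": 0, "hand": 30}]'

```text
time: 10.95
position: [0.5549, -0.1764, 0.1432]
tool_rot: [3.133, 0.225, 0.001]
ft_force: [-2.0, 2.1, 17.8]
grip_width: 0.453
grip_force: 30.0
```

Emit:
send_rows --rows '[{"x": 0, "y": 0, "z": -0.3, "roll": 0, "hand": 30}, {"x": 0, "y": 0, "z": 0, "roll": 0, "hand": 30}]'

```text
time: 11.15
position: [0.5549, -0.1764, 0.1432]
tool_rot: [3.132, 0.225, 0.002]
ft_force: [-1.0, 1.2, 13.4]
grip_width: 0.456
grip_force: 30.0
```

Emit:
send_rows --rows '[{"x": 0, "y": 0, "z": 1.5, "roll": 0, "hand": 30}, {"x": 0, "y": 0, "z": 0, "roll": 0, "hand": 62}, {"x": 0, "y": 0, "z": 0, "roll": 0, "hand": 62}, {"x": 0, "y": 0, "z": 0, "roll": 0, "hand": 62}, {"x": 0, "y": 0, "z": 0, "roll": 0, "hand": 62}]'

```text
time: 11.65
position: [0.5536, -0.1764, 0.1416]
tool_rot: [-3.133, -0.224, 0.003]
ft_force: [-0.1, 0.3, -0.4]
grip_width: 0.689
grip_force: 0.0
```

Emit:
send_rows --rows '[{"x": 0, "y": 0, "z": 30, "roll": 0, "hand": 62}, {"x": 0, "y": 0, "z": 30, "roll": 0, "hand": 62}, {"x": 0.7, "y": 0, "z": 0, "roll": 0, "hand": 0}, {"x": 0, "y": 0, "z": 0, "roll": 0, "hand": 0}, {"x": 0, "y": 0, "z": 0, "roll": 0, "hand": 0}, {"x": 0, "y": 0, "z": 0, "roll": 0, "hand": 0}, {"x": 0, "y": 0, "z": 0, "roll": 0, "hand": 0}, {"x": 0, "y": 0, "z": 0, "roll": 0, "hand": 0}]'

```text
time: 12.45
position: [0.5547, -0.1763, 0.2017]
tool_rot: [-3.133, -0.225, 0.002]
ft_force: [-0.9, 0.2, 0.3]
grip_width: 0.249
grip_force: 0.0
```

Emit:
send_rows --rows '[{"x": 0, "y": 0, "z": -15, "roll": 0, "hand": 0}, {"x": 0, "y": 0, "z": -12, "roll": 0, "hand": 0}, {"x": 0, "y": 0, "z": -3, "roll": 0, "hand": 0}, {"x": 0, "y": 0, "z": 0, "roll": 0, "hand": 0}]'

```text
time: 12.85
position: [0.5542, -0.1761, 0.1709]
tool_rot: [-3.133, -0.225, 0.004]
ft_force: [-0.0, 0.4, -0.3]
grip_width: 0.011
grip_force: 0.0
```

Emit:
send_rows --rows '[{"x": 0.3, "y": 0, "z": -1.5, "roll": 0, "hand": 0}, {"x": 0, "y": 0, "z": -1.5, "roll": 0, "hand": 0}, {"x": 0, "y": 0, "z": -1, "roll": 0, "hand": 0}]'

```text
time: 13.15
position: [0.5555, -0.1764, 0.1686]
tool_rot: [3.133, 0.225, 0.001]
ft_force: [0.4, -0.1, -0.2]
grip_width: 0.009
grip_force: 0.0
```

Emit:
send_rows --rows '[{"x": 0, "y": 0, "z": -1, "roll": 0, "hand": 0}, {"x": 0, "y": 0, "z": 0, "roll": 0, "hand": 0}]'

```text
time: 13.35
position: [0.5558, -0.1764, 0.1685]
tool_rot: [3.133, 0.225, 0.002]
ft_force: [-0.6, 1.2, 4.5]
grip_width: 0.006
grip_force: 2.3
```

Emit:
send_rows --rows '[{"x": 0, "y": 0, "z": -1, "roll": 0, "hand": 0}, {"x": 0, "y": 0, "z": 0, "roll": 0, "hand": 0}]'

```text
time: 13.55
position: [0.5559, -0.1764, 0.1685]
tool_rot: [3.133, 0.224, 0.003]
ft_force: [-3.5, 0.6, 9.9]
grip_width: 0.006
grip_force: 4.8
```

Emit:
send_rows --rows '[{"x": 0, "y": 0, "z": -1, "roll": 0, "hand": 0}, {"x": 0, "y": 0, "z": 0, "roll": 0, "hand": 0}]'

```text
time: 13.75
position: [0.5559, -0.1764, 0.1684]
tool_rot: [3.132, 0.224, 0.003]
ft_force: [-4.4, 1.0, 14.0]
grip_width: 0.003
grip_force: 7.2
```

Emit:
send_rows --rows '[{"x": -0.5, "y": 0, "z": -1, "roll": 0, "hand": 0}, {"x": 0, "y": 0, "z": 0, "roll": 0, "hand": 0}]'

```text
time: 13.95
position: [0.5559, -0.1765, 0.1683]
tool_rot: [3.132, 0.224, 0.005]
ft_force: [-5.8, 1.8, 18.1]
grip_width: 0.005
grip_force: 8.9
```

Emit:
send_rows --rows '[{"x": 0, "y": 0, "z": -0.7, "roll": 0, "hand": 0}, {"x": 0, "y": 0, "z": 0, "roll": 0, "hand": 0}]'

```text
time: 14.15
position: [0.5559, -0.1765, 0.1682]
tool_rot: [3.132, 0.224, 0.005]
ft_force: [-6.8, 1.9, 20.7]
grip_width: 0.005
grip_force: 10.5
```

Emit:
send_rows --rows '[{"x": -1, "y": 0, "z": -0.5, "roll": 0, "hand": 0}, {"x": -0.5, "y": 0, "z": 0, "roll": 0, "hand": 0}, {"x": 0, "y": 0, "z": 0, "roll": 0, "hand": 0}]'

```text
time: 14.45
position: [0.5556, -0.1765, 0.1681]
tool_rot: [3.131, 0.224, 0.01]
ft_force: [-5.0, 1.5, 20.2]
grip_width: 0.007
grip_force: 10.0
```

Locked: at 20 N it has barely sunk (0.4 mm). I lift off and give a second tap.

Emit:
send_rows --rows '[{"x": 0, "y": 0, "z": 4, "roll": 0, "hand": 0}, {"x": -0.5, "y": 0, "z": 4, "roll": 0, "hand": 0}, {"x": 0, "y": 0, "z": 0, "roll": 0, "hand": 0}]'

```text
time: 14.75
position: [0.5527, -0.1765, 0.1713]
tool_rot: [3.133, 0.224, 0.0]
ft_force: [-0.2, 0.7, -0.2]
grip_width: 0.004
grip_force: 0.0
```

Emit:
send_rows --rows '[{"x": 0, "y": 0, "z": -3, "roll": 0, "hand": 0}, {"x": 0, "y": 0, "z": -2, "roll": 0, "hand": 0}, {"x": 0, "y": 0, "z": -1.5, "roll": 0, "hand": 0}, {"x": 0, "y": 0, "z": 0, "roll": 0, "hand": 0}]'

```text
time: 15.15
position: [0.553, -0.1764, 0.1678]
tool_rot: [3.133, 0.224, 0.0]
ft_force: [-7.3, 2.0, 20.9]
grip_width: 0.003
grip_force: 10.4
```

Emit:
send_rows --rows '[{"x": 0, "y": 0, "z": -0.4, "roll": 0, "hand": 0}, {"x": 0, "y": 0, "z": 0, "roll": 0, "hand": 0}, {"x": 0, "y": 0, "z": 0, "roll": 0, "hand": 0}]'

```text
time: 15.45
position: [0.5529, -0.1764, 0.1678]
tool_rot: [3.132, 0.224, 0.0]
ft_force: [-8.0, 1.8, 22.1]
grip_width: 0.01
grip_force: 11.3
```

Emit:
send_rows --rows '[{"x": 0, "y": 0, "z": 5, "roll": 0, "hand": 0}, {"x": 0, "y": 0, "z": 20, "roll": 0, "hand": 0}, {"x": 0, "y": 0, "z": 40, "roll": 0, "hand": 0}, {"x": 0, "y": 0, "z": 40, "roll": 0, "hand": 0}, {"x": -40, "y": 25, "z": 0, "roll": 0, "hand": 0}, {"x": -35, "y": 40, "z": 0, "roll": 0, "hand": 0}, {"x": 0, "y": 45, "z": 0, "roll": 0, "hand": 0}, {"x": 0, "y": 45, "z": 0, "roll": 0, "hand": 0}, {"x": 0, "y": 45, "z": 0, "roll": 0, "hand": 0}, {"x": 0, "y": 20, "z": 0, "roll": 0, "hand": 0}]'

```text
time: 16.45
position: [0.479, 0.046, 0.2688]
tool_rot: [-3.132, -0.233, 0.001]
ft_force: [-0.4, 0.6, 0.4]
grip_width: 0.01
grip_force: 0.0
```

```bash
python3 - <<'E'
from h import *
out=[]
for n,(x,y,w,h) in {"top":(335,180,120,120),"scene":(140,140,110,110)}.items():
    im=get_image(n);cv2.imwrite(f"pics/{n}3.png",im)
    out.append(cv2.convertScaleAbs(cv2.resize(im[y:y+h,x:x+w],(400,400),interpolation=cv2.INTER_CUBIC),alpha=2,beta=20))
cv2.imwrite("pics/end.png",np.hstack(out));s=get_state();print(s["position"],s["ft_force"],s["time"])
E
```

```text
[0.47925228 0.04514914 0.268731  ] [-0.37731036  0.54958959  0.50885889] 16.55
```

View pics/end.png

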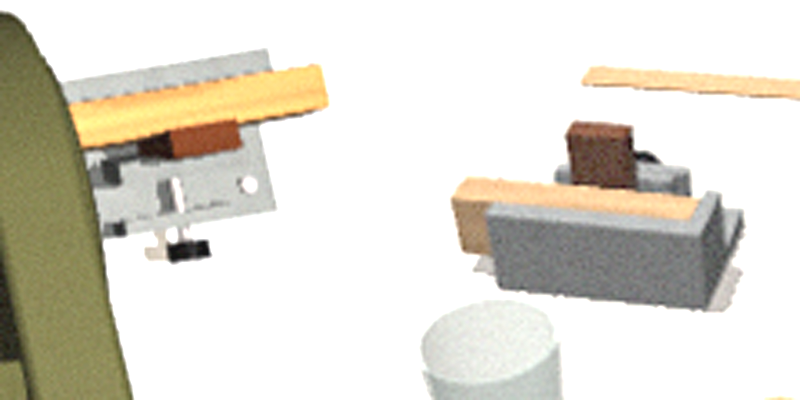

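The wedge sits seated and aligned. In the top crop its edge, (172,133)-(240,121), is parallel to the beam, and in the scene crop it stands upright at (602,155). The beam is still against the stop and the arm is clear.

```bash
python3 -c "from bench import *;print(close_job())"
```

```text
the job is handed in; nothing more can be done
None
```

I slid the beam home against the stop, tapped the wedge down to about 22 N until it sank no further, and handed the job in at about 16.6 s. The force that the wedge keeps on beam and clamp could not be measured, and the hand-in gave no verdict.

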